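# Check a dowel socket through its drilling template

## Robot

A 6-joint arm with a two-finger parallel gripper is mounted at the origin on the work surface. World frame = base frame: x ahead of the robot, y to its left, z up, the work surface at z = 0. Lengths are in m, angles in rad, forces in N, time in s.
With the tool pointing down it reaches from about 0.425 to 0.95 m from the base axis. Payload 3.5 kg.
Tool frame: the origin (TCP) lies on the centre line of the jaws, within the pads' length; the fingertips stand 14 mm ahead of it and the grasp point (between the pads) lies 5 mm behind it (ctrl.finger_overhang is the distance from the TCP to the fingertips, in m); z points along the fingers, y is the line along which they close (so a half turn about z gives the same grasp; the last joint's range is limited). The gripper opens to 85 mm and grips with 20 to 120 N. Pads are 22 mm wide; open, the fingers measure 114 mm over their backs; the gripper's body (76 mm by 85 mm) begins 54 mm behind the grasp point. The pads swing forward as they close: fully open they stand 13 mm farther back than shut.
Start: joints at [-1.342, 0.286, 1.577, -0, 1.279, -0.15], TCP at [0.25, -0.627, 0.245] pointing down, gripper open.
Joint ranges: [-2.77, 2.77], [-0.9, 2.22], [0.21, 2.48], [-1.53, 4.67], [0.24, 2.81], [-2.84, 2.84]. Speed limits (rad/s): [2.79, 2.79, 3.14, 3.14, 3.14, 3.14].

## Interface

Orientations are given as a unit quaternion [x, y, z, w].
In Python, from plant import ctrl gives the robot as it stands.
- The arm moves only by the tool send_rows, never from a script. Its argument "moves" is text: rows parted by semicolons, each of 7 numbers parted by spaces: the turn, a rotation vector about the tool's x, y, z in units of 360 degrees (1.0 is 360 degrees), then the shift along the tool's x, y, z in units of 20 cm (1.0 is 20 cm), then the gripper's target within -1 to 1 (fully open at 1, half-way at 0, shut at -1). A call has 1 to 12 rows; each row is the pose to reach, as a shift and turn from the pose commanded when the call began, along the tool's axes at that moment, turning the shorter way round; what a row does not reach only later rows make up. A row lasts 1/8 s, in which the tool goes at most 62.5 mm and 10.7 degrees, less where a joint would pass 70% of its speed; a pose out of reach is approached as far as the arm can. A call with a number of a shift or a turn outside -1 to 1 is refused whole. A call with a gripper value outside its range is refused whole. The fingers move at their own pace and stop on an object; "newtons" is the grip in N (left out, the last holds). Time passes only in rows, so rows that repeat a pose let the fingers close. It gives the time, the measured TCP pose, the force, the opening and the grip force at its end, in the units of the state.
- ctrl.get_state(): the state, without advancing time (a new reading comes with each control period).
- ctrl.read_camera(name): name is "side" or "top" or "wrist"; returns a dict with "image" (400x640x3 uint8, red, green, blue), "fovy" (degrees; the focal length in pixels is half the picture's height over the tangent of half this angle, whatever the lens; pixels are square), "cx", "cy" (the principal point, pixels), "extrinsics" (4x4, takes a point from camera to world coordinates). Camera axes: x right, y up, looking along -z (the intrinsics and any distortion apply to the point x, -y, -z); pixel columns grow to the right and rows downward; lengths in m; the calibration is good to about 2 mm. A picture is of the moment at which its call begins. There is no depth.
- ctrl.sign_off(): hands the job in; it is judged then, once.
The state is a dict: "time": time; "qpos": joint angles; "dq": joint speeds; "joint_efforts": joint torques, N m; "eef_pos": TCP position; "tcp_rot": TCP orientation; "contact_force": force on the tool from outside, world axes, zero at the start; "wrist_torque": the same for the moment, N m; "opening": opening from 0.0 (shut) to 1.0 (fully open); "finger_force": force on a finger pad.
Only numpy, scipy, OpenCV 4.12 (cv2) and the standard library are available. Lean on these libraries where they do the work, as an engineer would, in place of code of your own. Each camera call takes 0.05 s, during which the arm holds its last target. There are 200 camera calls.

## Task

Draw the drilling template (the wooden plate with three round holes) out of the pigeonhole rack by its projecting end and lay it flat on the bench, let go, then take it again across its middle and lower it over both register pins of the blank, keeping hold until it lies flat on the blank. Then take the depth gauge (the taller one, with the straight handle) from its block and push it through the template's middle hole into the socket below until it bottoms, bearing down firmly for a moment: its black ring then reads level with the template's top face. Leave the gauge standing there, and leave the other template, the other gauge, the plane and the mallet alone.

Things in the scene. Friction and masses are not known exactly. Their poses are not given: they have to be found in the camera images.
- template: drilling template to use: pale wood plate 200 (its x) x 60 (y) x 12 mm, 0.14 kg +-1/3, three through holes in line: 14 mm pin holes at x = -70 and +70 mm, an 18 mm hole with flush steel bush at the centre. Same either way round. Origin: centre of underside, z up. Starts flat in one of the rack's bays, its -x end sticking about 60 mm out of the mouth
- comb: other template, a bystander: same wood and outer size 200 x 60 x 12 mm but no round holes; each end is a comb of three teeth 40 mm long. Origin: centre of underside. Lies likewise in the other bay
- rack: low plywood pigeonhole rack, fixed: 150 deep (its x) x 236 wide (y) x 50 mm high, origin at the centre of its underside. Two bays, centred at y = -56 and +56 mm, 100 wide, 26 mm high, floor 12 mm above the bench; open mouth at its x = -75 mm, back closed. A template lies along the rack's x, its centre at about x = -35 mm, and is drawn out along -x
- board: boring board, fixed: base 340 (its x) x 130 x 18 mm; on it along x a pale wood blank 270 x 42 wide, top 68 mm above the bench. Cheeks beyond 80 mm from the centre rise to 52 mm. Two upright steel pins, 12 mm thick, at x = -70 and +70 mm, y = 0, rise 34 mm above the blank, the last 10 mm tapering to 4 mm. Midway the bored socket, 18 mm wide, 35 mm deep. Origin: centre of underside, z up
- seat (a point): centre of the blank's top face, midway between the two pins, on the socket's axis: where the centre of the template's underside belongs. Axes as the boring board
- socket (a point): centre of the socket's floor, 35 mm below the blank's top
- gauge: depth gauge to use, the taller: steel rod 16 mm thick, 100 mm long, foot bevelled (10 mm across at the end, full 4 mm up), below a straight round dark wood handle 26 mm thick, 55 mm long (100 to 155 mm above the foot); 0.16 kg +-1/3; black ring 47 mm above the foot. Origin: centre of the foot, z up along the rod. Starts upright in one hole of the gauge block
- short_gauge: other depth gauge, a bystander: rod of 16 mm diameter and 65 mm length below a round knob of 34 mm diameter and 30 mm height, 95 mm tall in all, no black ring. Origin: centre of the foot. It stands in the other hole of the block
- holder: gauge block fixed on the bench: wooden block 150 (its x) x 60 x 50 mm high with two upright blind holes of 17.5 mm diameter, 35 mm deep (floor 15 mm above the bench), at x = -40 and +40 mm, y = 0. Origin: centre of its underside
- plane: bystander: wooden smoothing plane standing on its sole, 200 x 56 mm, about 110 mm high, origin at the centre of its sole
- mallet: bystander: joiner's mallet lying on the bench, head 65 x 130 x 75 mm, handle about 250 mm long, origin on its underside between head and handle's end
Things that resemble listed ones, but are neither listed nor needed, are in the scene too. Leave any turquoise look-alike of the gauge alone. What is shaped like the template but yellow is not meant.

How it is judged:
By the outcome, as a careful person would: the job done as asked, in the order asked, and still so for the second after the job is handed in, with the robot touching nothing.
It also fails if it takes over 72 s, if anything falls off the work surface, if the arm or the gripper's body presses on something with over 40 N, if the wrist force passes 120 N, or if a joint passes its speed limit or range.

## Working session

There is one attempt and no reset: what is moved stays moved. The work goes in short steps, Python scripts to look and compute and a tool call to move; the robot and the scene stay as the last step left them, time stands still between calls to the robot, and variables do not carry over. Pictures are saved under pics/ and viewed, at most 10 in all, crops included, and the job is handed in when it is done.

Besides the shell and the picture viewer there is one more tool, called after "Emit:" as name(argument=value, ...) on one line, values as JSON. send_rows: Moves the arm, as the interface text tells. Its arguments: {"type":"object","properties":{"moves":{"type":"string"},"newtons":{"type":"number"}},"required":["moves"]}

```bash
mkdir -p pics; ls; cat > h.py <<'E'
import numpy as np, cv2
from plant import ctrl
from scipy.spatial.transform import Rotation as R
def shot(n,f=None):
    c=ctrl.read_camera(n)
    if f: cv2.imwrite('pics/'+f,c['image'][:,:,::-1])
    return c
def ray(c,u,v):
    f=200/np.tan(np.radians(c['fovy'])/2); E=np.array(c['extrinsics'])
    d=E[:3,:3]@np.array([(u-c['cx'])/f,-(v-c['cy'])/f,-1]); return E[:3,3],d
def onz(c,u,v,z):
    o,d=ray(c,u,v); return o+d*(z-o[2])/d[2]
def proj(c,p):
    f=200/np.tan(np.radians(c['fovy'])/2); E=np.array(c['extrinsics'])
    q=E[:3,:3].T@(np.array(p)-E[:3,3]); return c['cx']+f*q[0]/-q[2], c['cy']-f*q[1]/-q[2]
E
python3 - <<'E'
from h import *
for n in ['top','side','wrist']:
    c=shot(n,n+'0.png'); print(n,{k:v for k,v in c.items() if k!='image'})
s=ctrl.get_state();print(s)
E
```

```text
pics
top {'fovy': 54.04260720261985, 'cx': 325.5448801631446, 'cy': 199.75060738262312, 'extrinsics': array([[ 0.12299497,  0.97123234, -0.2039117 ,  0.30384374],
       [-0.99239515,  0.1213857 , -0.02042988, -0.01483969],
       [ 0.00490981,  0.20487376,  0.97877609,  1.16737084],
       [ 0.        ,  0.        ,  0.        ,  1.        ]])}
side {'fovy': 48.04559139291499, 'cx': 319.66202882942076, 'cy': 205.0003038110694, 'extrinsics': array([[ 0.94010534,  0.1956908 , -0.27911837,  0.12037475],
       [-0.33987208,  0.47503628, -0.8116819 , -1.10506223],
       [-0.02624733,  0.85793103,  0.51309398,  0.76517038],
       [ 0.        ,  0.        ,  0.        ,  1.        ]])}
wrist {'fovy': 62.86961480203499, 'cx': 314.35250394250954, 'cy': 190.01608948767569, 'extrinsics': array([[ 0.37043396,  0.89304203,  0.25544984,  0.31445255],
       [-0.92885756,  0.35659916,  0.10030287, -0.60052673],
       [-0.00151852, -0.27443211,  0.96160528,  0.37277645],
       [ 0.        ,  0.        ,  0.        ,  1.        ]])}
{'time': 0.15, 'qpos': array([-1.34200926e+00,  2.87005810e-01,  1.57786269e+00, -2.84957184e-05,
        1.27861598e+00, -1.49992157e-01]), 'dq': array([-0.0004914 , -0.0009446 , -0.00501952,  0.0001858 , -0.00117665,
       -0.00141878]), 'joint_efforts': array([ 1.37977444e-03, -4.06599391e+01, -2.93142343e+01, -5.15973943e-05,
        3.94859846e-03, -1.48669983e-05]), 'eef_pos': array([ 0.24951786, -0.62665199,  0.24422392]), 'tcp_rot': array([ 9.82118114e-01,  1.88263417e-01, -5.08864097e-05, -9.44640404e-04]), 'contact_force': array([-0.13289728, -0.48090387, -0.34504651]), 'wrist_torque': array([ 0.0245303 , -0.02026045, -0.05269329]), 'finger_force': 0.0, 'opening': 1.0000699861063278}
```

View pics/top0.png

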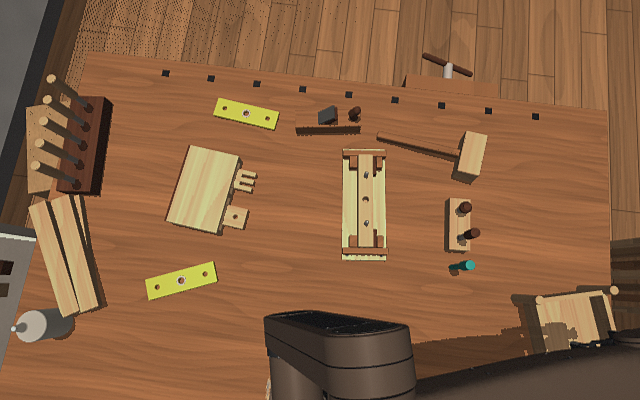

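View pics/side0.png

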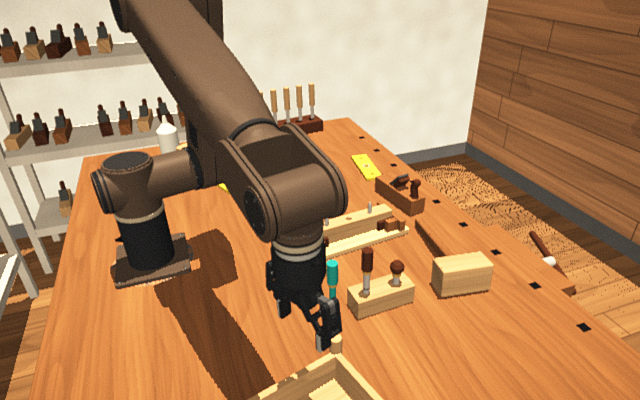

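Top view: the rack is near (205,190). A comb end shows at (245,182) and a plate end with a round hole at (235,217). There are yellow look-alikes at (246,113) and (181,281), which are not meant. The board is at (364,205), with pins at (366,175) and (366,223). Gauge candidates are the straight handle (473,233), the knob (465,207) and the turquoise one (462,267). I choose the plate at (235,217) and the gauge at (473,233), which appears in the side view at (367,265). Next is a close crop to check.

```bash
python3 - <<'E'
import cv2,numpy as np
a=cv2.imread('pics/top0.png');s=cv2.imread('pics/side0.png')
z=lambda i,x,y,w,h,W,H:cv2.resize(i[y:y+h,x:x+w],(W,H),interpolation=cv2.INTER_CUBIC)
r=z(a,160,140,100,100,400,400); b=z(a,330,140,60,130,185,400); g=z(a,440,190,50,90,215,400)
cv2.imwrite('pics/crop1.png',np.hstack([r,b,g]))
E
```

```text
(no output)
```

View pics/crop1.png

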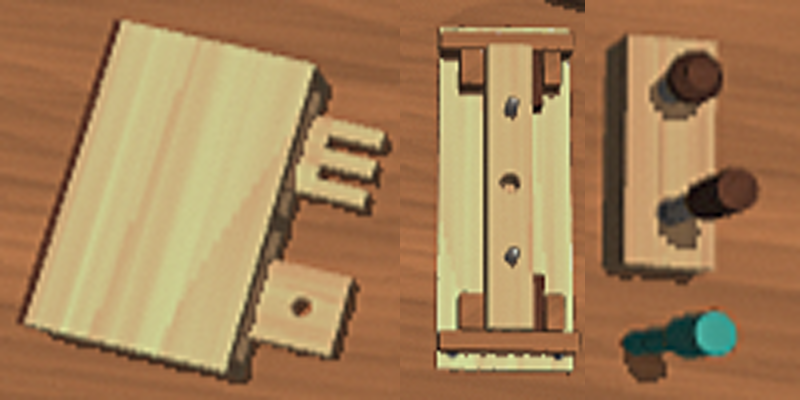

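The crop confirms the choice: the plate with one round hole visible (235,217) is the template, the comb is the other, and the straight handle (473,233) is the gauge. Next I compute the poses.

```bash
python3 - <<'E'
from h import *
c=shot('top'); np.set_printoptions(precision=4,suppress=True)
P=lambda n,u,v,z:print(n,onz(c,u,v,z))
for u,v in [(189.5,145.5),(239,156.5),(217,233),(166,220.5)]: P('rack',u,v,.05)
P('end',248,210.5,.024);P('end',243.7,229.2,.024);P('hole',235,216.7,.024)
P('pinA tip',366.6,172,.102);P('pinB tip',366.6,221.5,.102)
P('sock',365.7,198.8,.068)
for x,y in [(487,45),(533,45),(533,328),(487,328)]: P('blank',330+(x-400)/3.083,140+y/3.077,.068)
for x,y in [(440,27),(574,33),(574,368),(440,368)]: P('base',330+(x-400)/3.083,140+y/3.077,.018)
for x,y in [(627,35),(718,40),(712,272),(622,262)]: P('blk',440+(x-585)/4.3,190+y/4.44,.05)
P('gauge top',440+(738-585)/4.3,190+188/4.44,.17)
P('short top',440+(698-585)/4.3,190+77/4.44,.11)
P('gauge hole',440+(678-585)/4.3,190+212/4.44,.05)
E
```

```text
rack [0.6507 0.4329 0.05  ]
rack [0.6352 0.2803 0.05  ]
rack [0.4019 0.3042 0.05  ]
rack [0.4193 0.4559 0.05  ]
end [0.4813 0.2327 0.024 ]
end [0.4248 0.2361 0.024 ]
hole [0.4583 0.2677 0.024 ]
pinA tip [ 0.6195 -0.0976  0.102 ]
pinB tip [ 0.4792 -0.1119  0.102 ]
sock [ 0.5499 -0.1058  0.068 ]
blank [ 0.6791 -0.0704  0.068 ]
blank [ 0.6846 -0.1139  0.068 ]
blank [ 0.4166 -0.1404  0.068 ]
blank [ 0.4114 -0.099   0.068 ]
base [ 0.7091 -0.0244  0.018 ]
base [ 0.7195 -0.1578  0.018 ]
base [ 0.389  -0.1882  0.018 ]
base [ 0.3735 -0.0629  0.018 ]
blk [ 0.5871 -0.3506  0.05  ]
blk [ 0.5914 -0.4122  0.05  ]
blk [ 0.4391 -0.4154  0.05  ]
blk [ 0.4381 -0.356   0.05  ]
gauge top [ 0.4747 -0.3855  0.17  ]
short top [ 0.5509 -0.3792  0.11  ]
gauge hole [ 0.4748 -0.3911  0.05  ]
```

Emit:
send_rows(moves="-0 0 -0.172 1 -0.5 -0.25 1; 0 0 -0.172 1 -0.5 -0.25 1; 0 0 -0.172 1 -0.5 -0.25 1; 0 0 -0.172 1 -0.5 -0.25 1; 0 0 -0.172 1 -0.5 -0.25 1; 0 0 -0.172 1 -0.5 -0.25 1; 0 0 -0.172 1 -0.5 -0.25 1")

```text
time: 1.08
eef_pos: [0.3986, -0.46, 0.2951]
tcp_rot: [0.746, 0.666, 0.0, -0.0]
contact_force: [-0.2, 0.3, -0.2]
opening: 1.003
finger_force: 0.0
```

Emit:
send_rows(moves="0 0 0 1 0.4 0 1; 0 0 0 1 0.4 0 1; 0 0 0 1 0.4 0 1; 0 0 0 1 0.4 0 1")

```text
time: 1.58
eef_pos: [0.5011, -0.2677, 0.2953]
tcp_rot: [0.745, 0.667, 0.0, -0.0]
contact_force: [0.0, -0.3, 0.3]
opening: 1.0
finger_force: 0.0
```

Emit:
send_rows(moves="0 0 0 1 0 0 1; 0 0 0 1 0 0 1; 0 0 0 1 0 0 1; 0 0 0 1 0 0 1")

```text
time: 2.08
eef_pos: [0.5223, -0.0686, 0.2954]
tcp_rot: [0.745, 0.667, 0.0, -0.0]
contact_force: [-0.6, -0.8, 1.5]
opening: 1.002
finger_force: 0.0
```

Emit:
send_rows(moves="0 0 0 1 -0.4 0 1; 0 0 0 1 -0.4 0 1; 0 0 0 1 -0.4 0 1; 0 0 0 1 -0.4 0 1; 0 0 0 1 -0.4 0 1")

```text
time: 2.7
eef_pos: [0.4649, 0.1367, 0.2953]
tcp_rot: [0.745, 0.667, -0.0, 0.0]
contact_force: [0.1, -0.7, -0.3]
opening: 0.999
finger_force: 0.0
```

```bash
python3 - <<'E'
from h import *
np.set_printoptions(precision=4,suppress=True)
c=shot('wrist','w1.png'); print(c['extrinsics'])
im=c['image']; 
for n,p in dict(hole=(.4583,.2677,.024),e1=(.4813,.2327,.024),e2=(.4248,.2361,.024)).items(): print(n,proj(c,p))
E
```

```text
[[ 0.994   0.1055  0.0294  0.4726]
 [-0.1095  0.9554  0.2743  0.2066]
 [ 0.0009 -0.2759  0.9612  0.424 ]
 [ 0.      0.      0.      1.    ]]
hole (np.float64(295.4552057029716), np.float64(41.38667927882901))
e1 (np.float64(319.06624251399165), np.float64(71.81487731981063))
e2 (np.float64(270.0961933273512), np.float64(74.39140089481387))
```

View pics/w1.png

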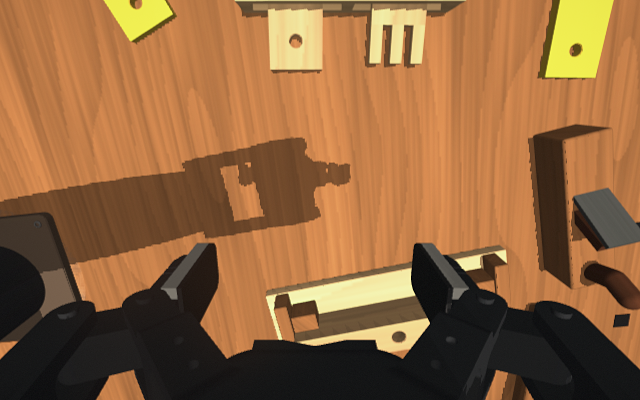

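The wrist view shows the template's hole at (295,41), its end corners at (270,71) and (323,70), and the mouth at about row 10. The comb is at (398,37).

```bash
python3 - <<'E'
from h import *
np.set_printoptions(precision=4,suppress=True)
c=shot('wrist'); g=cv2.cvtColor(c['image'],cv2.COLOR_RGB2HSV)
sub=c['image'][12:80,255:340].astype(int)
for r in (15,25,55,65):
    row=c['image'][r,255:340].astype(int); m=np.where(row[:,2]>105)[0]+255; print(r,m.min(),m.max(),onz(c,m.min(),r,.024),onz(c,m.max()+1,r,.024))
for u,v in [(270.5,71),(322.5,70),(295.5,41)]: print(onz(c,u,v,.024))
E
```

```text
15 268 321 [0.4322 0.2965 0.024 ] [0.4913 0.2899 0.024 ]
25 268 321 [0.4307 0.2866 0.024 ] [0.4903 0.28   0.024 ]
55 269 321 [0.4272 0.2558 0.024 ] [0.4871 0.2491 0.024 ]
65 269 321 [0.4256 0.2453 0.024 ] [0.486  0.2385 0.024 ]
[0.4263 0.2387 0.024 ]
[0.486  0.2331 0.024 ]
[0.459 0.267 0.024]
```

Emit:
send_rows(moves="0 0 0 0.63 -0.098 0 1; 0 0 0 0.63 -0.098 0.5 1; 0 0 0 0.63 -0.098 1 1; 0 0 0 0.63 -0.098 1 1; 0 0 0 0.63 -0.098 1 1; 0 0 0 0.63 -0.098 1 1")

```text
time: 3.55
eef_pos: [0.4587, 0.2615, 0.0925]
tcp_rot: [0.746, 0.666, -0.003, -0.001]
contact_force: [0.1, 0.4, 0.6]
opening: 1.001
finger_force: 0.0
```

Emit:
send_rows(moves="0 0 0 0 0 0.2 1; 0 0 0 0 0 0.38 1; 0 0 0 0 0 0.38 1")

```text
time: 3.92
eef_pos: [0.4593, 0.262, 0.0185]
tcp_rot: [0.746, 0.666, -0.002, -0.001]
contact_force: [-0.3, 0.5, 0.7]
opening: 1.005
finger_force: 0.0
```

Emit:
send_rows(moves="0 0 0 0 0 0 0; 0 0 0 0 0 0 0; 0 0 0 0 0 0 0; 0 0 0 0 0 0 0; 0 0 0 0 0 0 0", newtons=60)

```text
time: 4.55
eef_pos: [0.4617, 0.2637, 0.0218]
tcp_rot: [0.745, 0.667, 0.002, 0.001]
contact_force: [0.6, -3.2, 6.8]
opening: 0.684
finger_force: 65.7
```

Emit:
send_rows(moves="0 0 0 0 0 -0.02 0; 0 0 0 -0.1 0 -0.03 0; 0 0 0 -0.25 0 -0.03 0; 0 0 0 -0.4 0 -0.03 0; 0 0 0 -0.55 0 -0.03 0; 0 0 0 -0.7 0 -0.03 0; 0 0 0 -0.8 0 -0.03 0; 0 0 0 -0.8 0 -0.03 0")

```text
time: 5.55
eef_pos: [0.4406, 0.103, 0.0248]
tcp_rot: [0.746, 0.666, -0.001, -0.001]
contact_force: [0.2, 0.8, -0.6]
opening: 0.684
finger_force: 64.7
```

```bash
python3 - <<'E'
from h import *
c=shot('wrist','w2.png'); t=shot('top','t2.png')
a=cv2.imread('pics/w2.png');b=cv2.imread('pics/t2.png')
cv2.imwrite('pics/c2.png',np.hstack([cv2.resize(a,(480,300)),cv2.resize(b[130:280,150:310],(320,300))]))
E
```

```text
(no output)
```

View pics/c2.png

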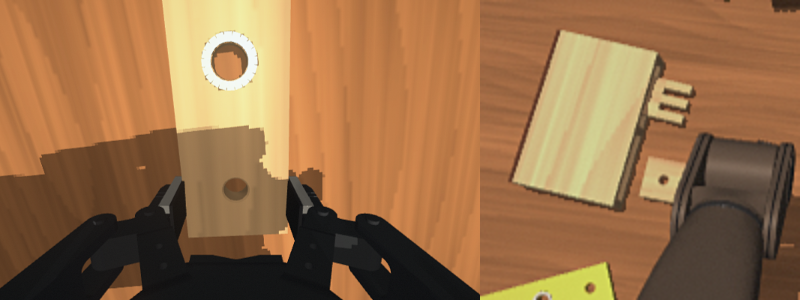

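Emit:
send_rows(moves="0 -0.01 0 0 0 0.012 0; 0 -0.01 0 0 0 0.012 0; 0 -0.01 0 0 0 0.012 0; 0 -0.01 0 0 0 0.012 1; 0 -0.01 0 0 0 0.012 1; 0 -0.01 0 0 0 0.012 1; 0 0 0 0 0 -0.1 1; 0 0 0 0.33 0 -0.5 1; 0 0 0 0.33 0 -0.5 1; 0 0 0 0.33 0 -0.5 1")

```text
time: 6.9
eef_pos: [0.4516, 0.1714, 0.1287]
tcp_rot: [0.745, 0.668, 0.003, 0.002]
contact_force: [0.5, 0.1, -1.4]
opening: 1.002
finger_force: 0.0
```

```bash
python3 - <<'E'
from h import *
c=shot('wrist','w3.png'); print(c['extrinsics'])
E
```

```text
[[ 0.99410704  0.10613251  0.02206994  0.45825213]
 [-0.10811933  0.95602339  0.27263436  0.24115554]
 [ 0.00783599 -0.27341392  0.96186456  0.2575769 ]
 [ 0.          0.          0.          1.        ]]
```

View pics/w3.png

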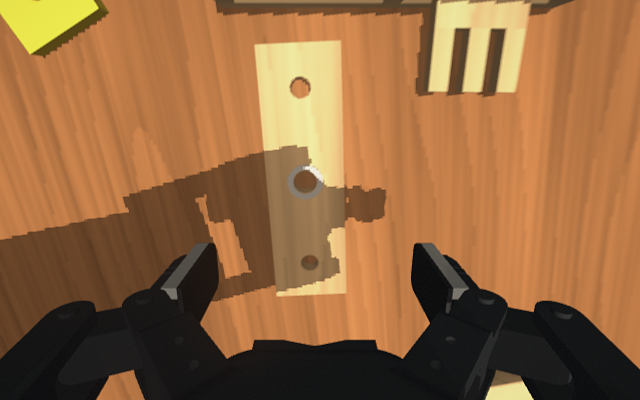

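The template lies flat and released. Its holes are at (300,87), (306,181) and (310,262), clear of the rack.

```bash
python3 - <<'E'
from h import *
np.set_printoptions(precision=4,suppress=True)
c=shot('wrist'); H=[onz(c,u+.5,v,.012) for u,v in [(300,87),(305.5,181),(310,262)]]
print(*H, (H[0]+H[2])/2, np.degrees(np.arctan2(*(H[0]-H[2])[1::-1])))
Q=[onz(c,u,v,.012) for u,v in [(254.5,44),(341,41),(346.5,294),(276,296.5)]]; print(*Q,sum(Q)/4)
s=ctrl.get_state(); r=R.from_quat(s['tcp_rot']).as_matrix(); print(r, s['eef_pos'])
t=(H[0]+H[2])/2+[0,0,.010]; print('shift units',r.T@(t-s['eef_pos'])/.2)
E
```

```text
[0.449  0.2477 0.012 ] [0.4449 0.179  0.012 ] [0.4406 0.1101 0.012 ] [0.4448 0.1789 0.012 ] 86.51281746304406
[0.421  0.2791 0.012 ] [0.4801 0.2745 0.012 ] [0.4676 0.0767 0.012 ] [0.4077 0.0809 0.012 ] [0.4441 0.1778 0.012 ]
[[ 0.1104  0.9939 -0.0006]
 [ 0.9939 -0.1104 -0.0003]
 [-0.0004 -0.0006 -1.    ]] [0.4487 0.1699 0.1249]
shift units [ 0.0429 -0.0244  0.5144]
```

Emit:
send_rows(moves="0 0 -0.008 0.043 -0.025 0.25 1; 0 0 -0.008 0.043 -0.025 0.5 1; 0 0 -0.008 0.043 -0.025 0.51 1; 0 0 -0.008 0.043 -0.025 0.51 0; 0 0 -0.008 0.043 -0.025 0.51 0; 0 0 -0.008 0.043 -0.025 0.51 0; 0 0 -0.008 0.043 -0.025 0.51 0; 0 0 -0.008 0.043 -0.025 0.51 0; 0 0 -0.008 0.043 -0.025 0.51 0", newtons=60)

```text
time: 8.12
eef_pos: [0.4458, 0.1793, 0.0242]
tcp_rot: [0.728, 0.685, 0.0, 0.0]
contact_force: [-0.4, -0.4, 5.9]
opening: 0.5
finger_force: 2.9
```

Emit:
send_rows(moves="0 0 0 0 0 -0.1 0; 0 0 0 0 0 -0.4 0; 0 0 0 0 0 -0.8 0; 0 0 0 0 0 -0.8 0; 0 0 0 0 0 -0.8 0")

```text
time: 8.75
eef_pos: [0.4457, 0.1792, 0.1842]
tcp_rot: [0.728, 0.685, 0.001, 0.001]
contact_force: [-0.0, 0.9, 0.4]
opening: 0.503
finger_force: 0.0
```

```bash
python3 - <<'E'
from h import *
np.set_printoptions(precision=4,suppress=True)
c=shot('wrist','w4.png'); t=shot('top','t4.png')
s=ctrl.get_state(); print(s['eef_pos'],R.from_quat(s['tcp_rot']).as_matrix())
cv2.imwrite('pics/c4.png',np.hstack([cv2.imread('pics/w4.png'),np.zeros((400,1,3),np.uint8)]))
E
```

```text
[0.4439 0.1789 0.1811] [[ 0.061   0.9981 -0.0038]
 [ 0.9981 -0.061  -0.0006]
 [-0.0009 -0.0037 -1.    ]]
```

View pics/w4.png

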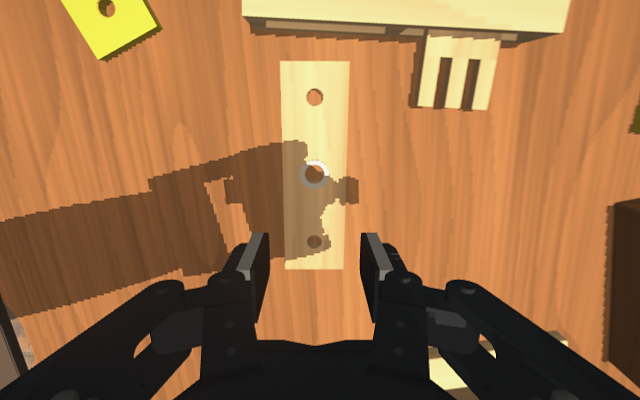

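The fingers closed above the plate because the tips retract when open. The plate still lies flat, with holes at (314,97), (314,174) and (314,242), so I'll go deeper.

```bash
python3 - <<'E'
from h import *
np.set_printoptions(precision=4,suppress=True)
c=shot('wrist'); H=[onz(c,u,v,.012) for u,v in [(315,97),(314.5,174),(314.5,242)]]
print(ctrl.finger_overhang,*H, (H[0]+H[2])/2, np.degrees(np.arctan2(*(H[0]-H[2])[1::-1])))
s=ctrl.get_state(); r=R.from_quat(s['tcp_rot']).as_matrix()
t=(H[0]+H[2])/2; t[2]=.011; print('shift units',r.T@(t-s['eef_pos'])/.2, s['eef_pos'],np.degrees(np.arctan2(r[1,0],r[0,0])))
E
```

```text
0.014 [0.4482 0.2483 0.012 ] [0.4436 0.1793 0.012 ] [0.4394 0.1102 0.012 ] [0.4438 0.1792 0.012 ] 86.36673397583216
shift units [0.003  0.0052 0.8479] [0.4436 0.1788 0.1806] 86.49885193729597
```

Emit:
send_rows(moves="0 0 0 0.003 0.005 0.3 1; 0 0 0 0.003 0.005 0.55 1; 0 0 0 0.003 0.005 0.75 0.6; 0 0 0 0.003 0.005 0.83 0.6; 0 0 0 0.003 0.005 0.83 0.6")

```text
time: 9.52
eef_pos: [0.4462, 0.1793, 0.0162]
tcp_rot: [0.728, 0.685, -0.001, -0.0]
contact_force: [0.2, -1.3, 0.8]
opening: 0.8
finger_force: 0.3
```

Emit:
send_rows(moves="0 0 0 0 0 0.02 0.6; 0 0 0 0 0 0.02 0; 0 0 0 0 0 0.02 0; 0 0 0 0 0 0.02 0; 0 0 0 0 0 0.02 0")

```text
time: 10.15
eef_pos: [0.4459, 0.1797, 0.0131]
tcp_rot: [0.728, 0.685, -0.0, -0.0]
contact_force: [0.1, 0.4, -1.4]
opening: 0.683
finger_force: 64.8
```

Emit:
send_rows(moves="0 0 0 0 0 -0.2 0; 0 0 0 0 0 -0.5 0; 0 0 0.03 -0.2 0 -0.75 0; 0 0 0.06 -0.4 0.2 -0.75 0; 0 0 0.09 -0.6 0.3 -0.75 0; 0 0 0.12 -0.8 0.4 -0.75 0; 0 0 0.15 -1 0.6 -0.75 0; 0 0 0.18 -1 0.6 -0.75 0; 0 0 0.2 -1 0.6 -0.75 0; 0 0 0.224 -1 0.6 -0.75 0; 0 0 0.224 -1 0.6 -0.75 0")

```text
time: 11.52
eef_pos: [0.5535, -0.0273, 0.163]
tcp_rot: [0.999, 0.052, -0.0, -0.0]
contact_force: [0.2, -0.5, -1.2]
opening: 0.681
finger_force: 65.4
```

```bash
python3 - <<'E'
from h import *
np.set_printoptions(precision=4,suppress=True)
c=shot('wrist','w5.png'); 
s=ctrl.get_state(); r=R.from_quat(s['tcp_rot']).as_matrix(); print(s['eef_pos'],s['opening'],np.degrees(np.arctan2(r[1,0],r[0,0])))
E
```

```text
[ 0.5535 -0.0272  0.163 ] 0.6816655128430683 6.0118178700801055
```

View pics/w5.png

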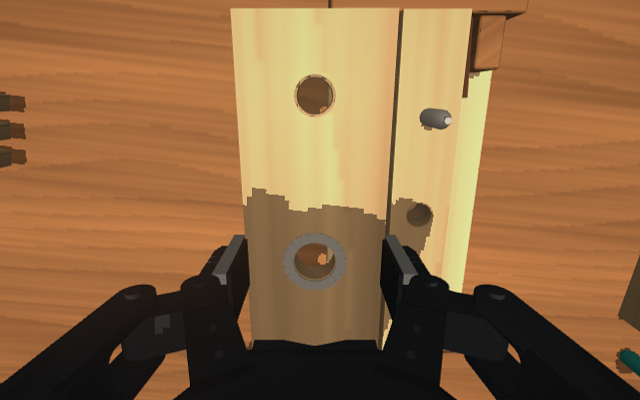

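The plate is held straight. Its front hole is at (314,95) and its bush at (315,262). The front pin's tip is at (446,120) and the socket at (419,214).

```bash
python3 - <<'E'
from h import *
np.set_printoptions(precision=4,suppress=True)
c=shot('wrist'); im=c['image']
s=ctrl.get_state(); r=R.from_quat(s['tcp_rot']).as_matrix(); p=s['eef_pos']
h=onz(c,314.5,95.5,.162); m=onz(c,315.5,261,.162)
pin=onz(c,446,120.5,.102); so=onz(c,419.5,214,.068)
print('hole',h,'mid',m,'d',np.linalg.norm(h-m),np.degrees(np.arctan2(*(h-m)[1::-1])),'tcp',p)
print('pin',pin,'sock',so,np.linalg.norm((pin-so)[:2]),np.degrees(np.arctan2(*(pin-so)[1::-1])))
for n,v in [('pin-hole',pin-h),('sock-mid',so-m)]: v[2]=0; print(n,r.T@v/.2)
# pin base/blob
cv2.imwrite('pics/c5.png',cv2.resize(im[80:240,280:480,::-1],(800,600)))
E
```

```text
hole [ 0.6234 -0.0195  0.162 ] mid [ 0.5539 -0.0273  0.162 ] d 0.0698886307459983 6.417597071235229 tcp [ 0.5536 -0.0272  0.1631]
pin [ 0.6178 -0.0953  0.102 ] sock [ 0.5494 -0.1041  0.068 ] 0.06897386911542905 7.334637693403764
pin-hole [-0.0672  0.3741 -0.    ]
sock-mid [-0.0626  0.3796 -0.    ]
```

View pics/c5.png

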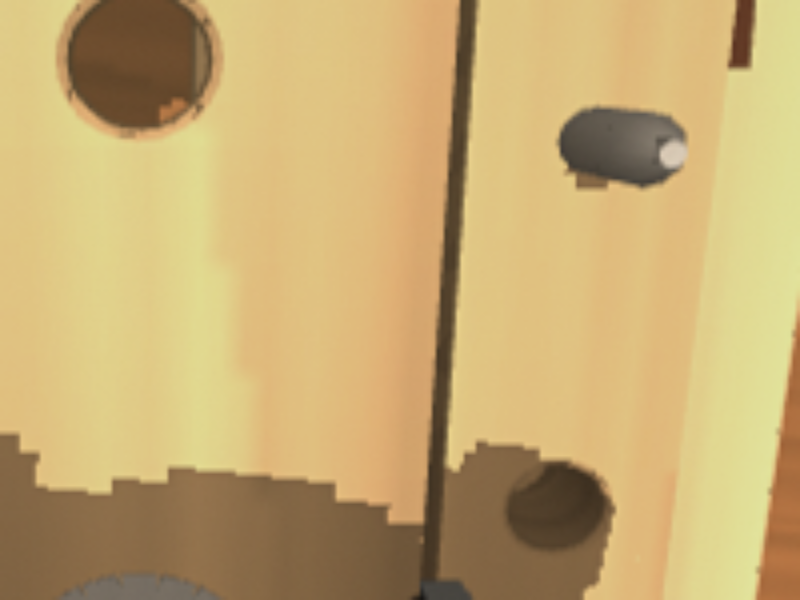

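Emit:
send_rows(moves="0 0 0 -0.067 0.2 0 0; 0 0 0 -0.067 0.38 0 0; 0 0 0 -0.067 0.38 0.1 0; 0 0 0 -0.067 0.38 0.2 0; 0 0 0 -0.067 0.38 0.2 0")

```text
time: 12.25
eef_pos: [0.5468, -0.1038, 0.1214]
tcp_rot: [0.999, 0.052, -0.002, -0.001]
contact_force: [-1.1, -1.3, -1.9]
opening: 0.679
finger_force: 65.4
```

```bash
python3 - <<'E'
from h import *
np.set_printoptions(precision=4,suppress=True)
c=shot('wrist'); t=shot('top'); im=c['image']; s=ctrl.get_state(); print(s['eef_pos'],proj(c,[.6176,-.0965,.102]))
cv2.imwrite('pics/c6.png',np.hstack([cv2.resize(im[40:340,220:420,::-1],(400,600)),cv2.resize(t['image'][130:280,310:410,::-1],(400,600))]))
E
```

```text
[ 0.5484 -0.1042  0.1237] (np.float64(315.6353298453548), np.float64(93.18228892500329))
```

View pics/c6.png

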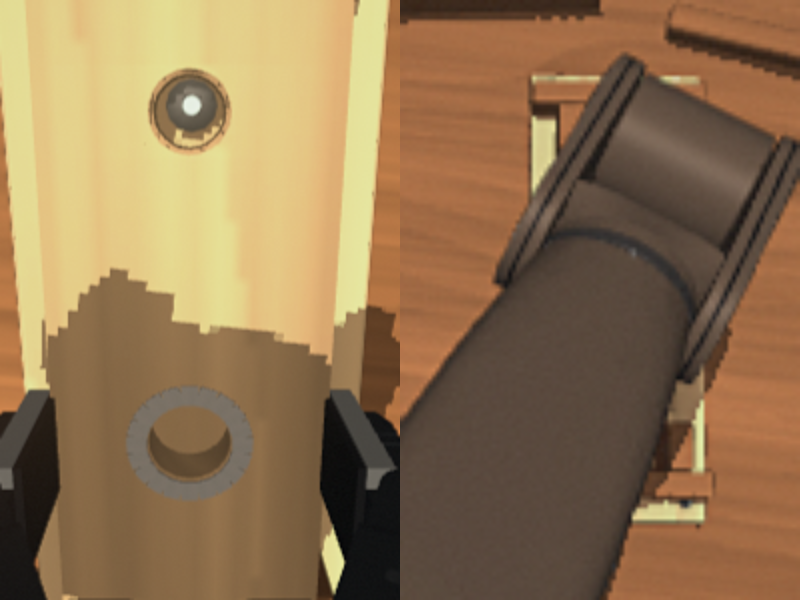

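```bash
python3 - <<'E'
from h import *
np.set_printoptions(precision=4,suppress=True)
c=shot('wrist'); s=ctrl.get_state(); r=R.from_quat(s['tcp_rot']).as_matrix()
z=s['eef_pos'][2]-.001
h=onz(c,315,95,z); p=onz(c,316,92.5,.102); print(h,p,r.T@(p-h)/.2,s['eef_pos'])
E
```

```text
[ 0.6185 -0.0967  0.1233] [ 0.6197 -0.0971  0.102 ] [0.0056 0.0024 0.1066] [ 0.5488 -0.1043  0.1243]
```

Emit:
send_rows(moves="0 0 0 0.004 0.002 0.03 0; 0 0 0 0.004 0.002 0.07 0; 0 0 0 0.004 0.002 0.11 0; 0 0 0 0.004 0.002 0.15 0; 0 0 0 0.004 0.002 0.15 0")

```text
time: 13.02
eef_pos: [0.5483, -0.1043, 0.0921]
tcp_rot: [0.999, 0.051, -0.001, -0.0]
contact_force: [1.0, 0.1, -1.1]
opening: 0.679
finger_force: 65.5
```

No contact forces, so both pins are going in. I'll lower it to the blank.

Emit:
send_rows(moves="0 0 0 0 0 0.03 0; 0 0 0 0 0 0.05 0; 0 0 0 0 0 0.065 0; 0 0 0 0 0 0.075 0; 0 0 0 0 0 0.075 0")

```text
time: 13.65
eef_pos: [0.549, -0.1045, 0.0808]
tcp_rot: [0.999, 0.051, -0.001, -0.001]
contact_force: [-8.4, 1.0, 12.3]
opening: 0.681
finger_force: 66.9
```

Emit:
send_rows(moves="0 0 0 0 0 -0.01 0; 0 0 0 0 0 -0.01 1; 0 0 0 0 0 -0.01 1; 0 0 0 0 0 -0.01 1; 0 0 0 0 0 -0.3 1; 0 0 0 0 0 -0.6 1; 0 0 0 0 0 -0.9 1; 0 0 0 0 0 -0.95 1; 0 0 0 0 0.2 -0.95 1; 0 0 0 -0.3 0.5 -0.95 1; 0 0 0 -0.5 0.7 -0.95 1; 0 0 0 -0.5 0.7 -0.95 1")

```text
time: 15.15
eef_pos: [0.4618, -0.256, 0.2669]
tcp_rot: [0.999, 0.049, -0.001, -0.001]
contact_force: [0.1, -0.5, -0.3]
opening: 0.999
finger_force: 0.0
```

Emit:
send_rows(moves="0 0 0 -0.3 0.3 0 1; 0 0 0 -0.3 0.63 0 1; 0 0 0 -0.3 0.63 0 1; 0 0 0 -0.3 0.63 0 1")

```text
time: 15.65
eef_pos: [0.4172, -0.3858, 0.2673]
tcp_rot: [0.999, 0.051, -0.0, -0.001]
contact_force: [-0.2, 0.3, 0.4]
opening: 0.998
finger_force: 0.0
```

```bash
python3 - <<'E'
from h import *
np.set_printoptions(precision=4,suppress=True)
c=shot('wrist'); t=shot('top'); im=c['image']; s=ctrl.get_state(); print(s['eef_pos'])
np.savez('g.npz',E=c['extrinsics'])
for z in (.05,.115,.17): print(z,proj(c,[.474,-.3846,z]),proj(c,[.4747,-.3855,z]))
cv2.imwrite('pics/c7.png',np.hstack([cv2.resize(im[:,:,::-1],(480,300)),cv2.resize(t['image'][130:280,310:470,::-1],(320,300))]))
E
```

```text
[ 0.4176 -0.3841  0.2676]
0.05 (np.float64(319.55392895544725), np.float64(109.83833800402806)) (np.float64(320.49728875103403), np.float64(109.2325132130948))
0.115 (np.float64(320.61993046871964), np.float64(112.90137364866789)) (np.float64(321.7793853608201), np.float64(112.15907129779514))
0.17 (np.float64(321.9929667230783), np.float64(116.84663914418564)) (np.float64(323.4311881209453), np.float64(115.92953343385969))
```

View pics/c7.png

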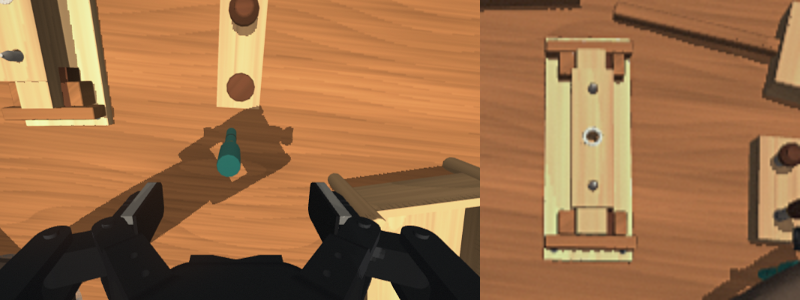

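The template sits flat on the board, with both pins and the bush visible (about (593,88), (593,135) and (593,185) in the crop). The gauge's handle top is at wrist pixel (320,116), and the turquoise one is at (305,220). That used up the picture budget and one over (11 views), so from here I work from numbers only.

```bash
python3 - <<'E'
from h import *
np.set_printoptions(precision=4,suppress=True)
def blob(im,x0,x1,y0,y1):
    m=(im[y0:y1,x0:x1].astype(int)[:,:,0]<125).astype(np.uint8)
    n,l,st,ce=cv2.connectedComponentsWithStats(m); i=1+np.argmax(st[1:,4]); return st[i],ce[i]+[x0,y0]
c=shot('wrist'); st,ce=blob(c['image'],292,350,85,140); print(st,ce)
g=onz(c,*ce,.17); s=ctrl.get_state(); r=R.from_quat(s['tcp_rot']).as_matrix()
d=(g-s['eef_pos']); print(g,r.T@d/.2,s['eef_pos'])
# template seat check from top camera: white bush pixels
t=shot('top'); im=t['image'].astype(int); sub=im[180:215,350:385]; m=(sub.min(2)>150)&(sub.max(2)-sub.min(2)<25)
v,u=np.where(m); print(len(u),u.mean()+350,v.mean()+180,onz(t,u.mean()+350,v.mean()+180,.08), [onz(t,310+(x-480)/2,130+y/2,.102) for x,y in ((593,86),(593,184))])
E
```

```text
[ 13  13  37  38 401] [326.6334 121.4564]
[ 0.4717 -0.3863  0.17  ] [0.2676 0.0409 0.4892] [ 0.4177 -0.3839  0.2679]
30 366.1 197.73333333333335 [ 0.5505 -0.1056  0.08  ] [array([ 0.6165, -0.0976,  0.102 ]), array([ 0.4778, -0.1118,  0.102 ])]
```

Emit:
send_rows(moves="0 0 0 0.278 0.038 0 1; 0 0 0 0.278 0.038 0 1; 0 0 0 0.278 0.038 0.25 1; 0 0 0 0.278 0.038 0.45 1; 0 0 0 0.278 0.038 0.63 1; 0 0 0 0.278 0.038 0.63 0.2; 0 0 0 0.278 0.038 0.63 -0.2; 0 0 0 0.278 0.038 0.63 -1; 0 0 0 0.278 0.038 0.63 -1; 0 0 0 0.278 0.038 0.63 -1; 0 0 0 0.278 0.038 0.63 -1", newtons=60)

```text
time: 17.23
eef_pos: [0.4741, -0.3873, 0.1451]
tcp_rot: [0.999, 0.051, 0.001, 0.0]
contact_force: [-0.3, 3.4, 6.6]
opening: 0.288
finger_force: 58.5
```

Emit:
send_rows(moves="0 0 0 0 0 -0.06 -1; 0 0 0 0 0 -0.15 -1; 0 0 0 0 0 -0.3 -1; 0 0 0 0 0 -0.5 -1; 0 0 0 0 0 -0.72 -1; 0 0 0 0.1 -0.25 -0.72 -1; 0 0 0 0.2 -0.5 -0.72 -1; 0 0 0 0.3 -0.7 -0.72 -1; 0 0 0 0.3 -0.7 -0.72 -1")

```text
time: 18.35
eef_pos: [0.5192, -0.2397, 0.2877]
tcp_rot: [0.999, 0.053, 0.0, 0.001]
contact_force: [0.4, -1.3, -2.0]
opening: 0.289
finger_force: 59.6
```

Emit:
send_rows(moves="0 0 0 0.1 -0.25 0 -1; 0 0 0 0.2 -0.5 0 -1; 0 0 0 0.224 -0.665 0 -1; 0 0 0 0.224 -0.665 0 -1; 0 0 0 0.224 -0.665 0 -1")

```text
time: 18.98
eef_pos: [0.5495, -0.1064, 0.2869]
tcp_rot: [0.999, 0.051, 0.0, 0.001]
contact_force: [0.1, -0.2, -3.0]
opening: 0.288
finger_force: 60.1
```

```bash
python3 - <<'E'
from h import *
np.set_printoptions(precision=4,suppress=True)
s=ctrl.get_state(); print(s['eef_pos'],s['opening'],R.from_quat(s['tcp_rot']).as_matrix())
c=shot('wrist','w8.png'); d=shot('side','s8.png'); t=shot('top','t8.png')
p=s['eef_pos']
print('bush',proj(c,[.5497,-.105,.08]),'pinfront',proj(c,[.619,-.097,.102]),'foot',proj(c,p-[0,0,.13]),proj(c,p-[0,0,.04]))
print('side bush',proj(d,[.5497,-.105,.08]),'pins',proj(d,[.619,-.097,.102]),proj(d,[.48,-.112,.102]),'foot',proj(d,p-[0,0,.13]),'rodtop',proj(d,p-[0,0,.03]))
E
```

```text
[ 0.5495 -0.1064  0.2869] 0.28840265449113894 [[ 0.9948  0.1014  0.0004]
 [ 0.1014 -0.9948 -0.0014]
 [ 0.0003  0.0015 -1.    ]]
bush (np.float64(313.02747063091334), np.float64(165.88565690694446)) pinfront (np.float64(311.9442592479066), np.float64(96.41525554851418)) foot (np.float64(314.5415237969069), np.float64(185.3835709870294)) (np.float64(314.9531591097471), np.float64(227.69522992210284))
side bush (np.float64(348.2343017673693), np.float64(215.0539367378541)) pins (np.float64(369.30234417188234), np.float64(202.4109751673195)) (np.float64(326.1328719435608), np.float64(214.6603511857517)) foot (np.float64(348.5473959375603), np.float64(191.81640451059238)) rodtop (np.float64(348.8028633807539), np.float64(158.92903840221925))
```

```bash
python3 - <<'E'
import cv2,numpy as np
im=cv2.imread('pics/w8.png').astype(int)
sat=im.max(2)-im.min(2); 
for v in range(84,236,4): print(v,''.join('#' if sat[v,u]<30 else ('+' if sat[v,u]<50 else '.') for u in range(270,362)))
E
```

```text
84 ............................................................................................
88 ............................................................................................
92 .......................................++#++................................................
96 ....................................##+########.............................................
100 ....................................+##########+............................................
104 ............................................................................................
108 ............................................................................................
112 ............................................................................................
116 ............................................................................................
120 ............................................................................................
124 ............................................................................................
128 .................................
[... 1881 characters left out ...]
.....................
208 ..............................#########################.....................................
212 ..............................#####++.............+####+....................................
216 ..............................+.+++++++++#+##+##+#####++....................................
220 ...........................#+++++++++++###+#################+...............................
224 .......................####++#+#+++++++#########################+...........................
228 .....................##++#+++++###################################+...+.....................
232 ...###############+##++++#+########################################+...###############+.....
```

```bash
python3 - <<'E'
import cv2,numpy as np
im=cv2.imread('pics/s8.png').astype(int)
sat=im.max(2)-im.min(2); 
for v in range(150,222,2): print(v,''.join('#' if sat[v,u]<25 else ('+' if sat[v,u]<45 else '.') for u in range(315,385)))
E
```

```text
150 .............................##++##+######..................####......
152 ...............................++##+######............................
154 ...............................+++#+####+.............................
156 ...............................+++++#+#...............................
158 ...............................+++.++++...............................
160 ......................................................................
162 ......................................................................
164 ................................+++++.................................
166 .................................++++.................................
168 .................................++++.................................
170 ................................+++++.................................
172 ................................+++++.................................
174 ................................+++++.................................
176 ................................++++#.................................
178 ................................+#+##.........
[... 899 characters left out ...]
.........................
204 ......................................................++..............
206 ......................................................++..............
208 .....................................................+++..............
210 ......................................................................
212 ......................................................................
214 .............................++......+................................
216 ...........++........................+................................
218 ...........+++........................................................
220 ..........++++........................................................
```

Emit:
send_rows(moves="0 0 0 -0.003 0.004 0.15 -1; 0 0 0 -0.003 0.004 0.3 -1; 0 0 0 -0.003 0.004 0.35 -1; 0 0 0 -0.003 0.004 0.38 -1; 0 0 0 -0.003 0.004 0.4 -1; 0 0 0 -0.003 0.004 0.42 -1; 0 0 0 -0.003 0.004 0.42 -1", newtons=80)

```text
time: 20.0
eef_pos: [0.5491, -0.106, 0.2025]
tcp_rot: [0.999, 0.051, 0.0, 0.0]
contact_force: [-0.7, -0.5, -2.0]
opening: 0.287
finger_force: 78.4
```

Emit:
send_rows(moves="0 0 0 0 0 0.03 -1; 0 0 0 0 0 0.06 -1; 0 0 0 0 0 0.09 -1; 0 0 0 0 0 0.12 -1; 0 0 0 0 0 0.15 -1; 0 0 0 0 0 0.17 -1; 0 0 0 0 0 0.17 -1")

```text
time: 20.88
eef_pos: [0.5488, -0.1059, 0.1678]
tcp_rot: [0.999, 0.051, -0.0, -0.0]
contact_force: [-0.0, 1.2, -1.8]
opening: 0.288
finger_force: 78.5
```

Emit:
send_rows(moves="0 0 0 0 0 0.015 -1; 0 0 0 0 0 0.03 -1; 0 0 0 0 0 0.045 -1; 0 0 0 0 0 0.045 -1")

```text
time: 21.38
eef_pos: [0.5502, -0.1062, 0.1631]
tcp_rot: [0.999, 0.051, 0.001, 0.0]
contact_force: [-4.5, 1.7, 11.8]
opening: 0.288
finger_force: 80.4
```

Bottomed at the expected height (0.163). Now I bear down firmly.

Emit:
send_rows(moves="0 0 0 0 0 0.015 -1; 0 0 0 0 0 0.03 -1; 0 0 0 0 0 0.03 -1; 0 0 0 0 0 0.03 -1; 0 0 0 0 0 0.03 -1", newtons=110)

```text
time: 22.0
eef_pos: [0.5513, -0.1064, 0.163]
tcp_rot: [0.999, 0.051, 0.002, 0.0]
contact_force: [-11.2, 4.5, 31.1]
opening: 0.277
finger_force: 108.5
```

Emit:
send_rows(moves="0 0 0 0 0 0.015 -1; 0 0 0 0 0 0.015 -1; 0 0 0 0 0 0.015 -1; 0 0 0 0 0 0.015 -1; 0 0 0 0 0 0.015 -1; 0 0 0 0 0 0.015 -1")

```text
time: 22.75
eef_pos: [0.552, -0.1065, 0.1629]
tcp_rot: [0.999, 0.051, 0.002, 0.001]
contact_force: [-15.0, 6.3, 42.2]
opening: 0.28
finger_force: 110.0
```

Emit:
send_rows(moves="0 0 0 0 0 -0.03 -1; 0 0 0 0 0 -0.05 -1; 0 0 0 0 0 -0.05 0; 0 0 0 0 0 -0.05 1; 0 0 0 0 0 -0.05 1; 0 0 0 0 0 -0.05 1; 0 0 0 0 0 -0.2 1; 0 0 0 0 0 -0.4 1; 0 0 0 0 0 -0.6 1; 0 0 0 0 0 -0.6 1", newtons=40)

```text
time: 24.0
eef_pos: [0.551, -0.1067, 0.2748]
tcp_rot: [0.999, 0.051, 0.004, 0.002]
contact_force: [-0.4, 0.3, -0.3]
opening: 0.997
finger_force: 0.0
```

Emit:
send_rows(moves="0 0 0 -0.4 0.25 0 1; 0 0 0 -0.4 0.5 0 1; 0 0 0 -0.4 0.5 0 1; 0 0 0 -0.4 0.5 0 1")

```text
time: 24.5
eef_pos: [0.4793, -0.2138, 0.2691]
tcp_rot: [0.999, 0.05, -0.001, -0.001]
contact_force: [-0.8, -0.3, 0.6]
opening: 0.996
finger_force: 0.0
```

```bash
python3 - <<'E'
from h import *
np.set_printoptions(precision=4,suppress=True)
t=shot('top','t9.png'); d=shot('side','s9.png')
for n,c in (('top',t),('side',d)):
    for l,p in dict(top=[.5497,-.105,.188],hb=[.5497,-.105,.133],bush=[.5497,-.105,.08]).items(): print(n,l,np.round(proj(c,p),1))
im=d['image'].astype(int); u0=int(round(proj(d,[.5497,-.105,.1])[0]))
for v in range(160,226,2): print(v,' '.join('%3d'%im[v,u].mean() for u in range(u0-7,u0+9)))
im=t['image'].astype(int); u,v=map(int,proj(t,[.5497,-.105,.188])); sub=im[v-15:v+16,u-15:u+16]; m=sub.max(2)<110; y,x=np.where(m); print(len(x),x.mean()+u-15,y.mean()+v-15)
E
```

```text
top top [370.3 189.2]
top hb [367.9 193.9]
top bush [365.9 198. ]
side top [348.5 181.6]
side hb [348.4 199. ]
side bush [348.2 215.1]
160  28  22  25  28  27  28  39  35  31  20  27  33  23  40  87  55
162 122  89  40  17  15  38 101  85  43  14  31  31  27  51 115 110
164 153 151 116  37  14  29  46 103  51  22  22  30  26  33  42  48
166 145 149 154  89  29  21  29  48  25  22  24  32  27  25  23  27
168 145 146 152 140  65  23  22  32  28  21  24  28  31  33  35  37
170 137 139 148 160  89  33  28  23  21  21  28  31  27  29  33  51
172 137 139 144 152  83  96 133  59  16  25  24  20  19  33 133 140
174 138 135 139 145  84 108 134  53  25  29  20  22  21  40 134 138
176 138 136 129 135  76 105 132  60  21  21  31  27  23  48 140 145
178 136 137 139 138  77 107 135  58  26  20  28  28  26  51 135 141
180 140 139 137 131  74 106 136  61  26  22  29  22  19  54 137 150
182 137 140 143 110  69 106 129  57  23  18  25  24  39  76 135 144
184 143 143 140 106  60 101 132 112 101  95  94 104  99 140 142 139
186 133 138 144 103  40  30  51  59  45  43  41  33  33 138 147 146
188 145 138 1
[... 619 characters left out ...]
153 126 122 139 140 140 120 152 158 165 171 187
208 138 137 137 147 148 126 122 136 139 133 143 204 216 214 214 214
210 165 184 198 204 209 157 125 137 141 130 146 210 215 212 214 214
212 214 215 215 214 210 143 125 134 142 127 144 217 218 218 217 220
214 212 212 217 184 119  86 123 139 140 127 111 225 217 221 221 220
216 220 219 151 106 105  86  87  91  94  87 103 211 221 216 214 211
218 221 220 199 186 135 108 117 167 171 181 208 214 208 202 204 193
220 215 215 217 213 213 208 205 205 198 185 184 170 144 136 119 108
222 203 202 189 184 177 145 138 120 110 105 109 107 107 109 110 112
224 125 114 108 109 108 112 111 107 112 114 112 114 117 119 117 120
166 368.5120481927711 191.06626506024097
```

```bash
python3 -c "
from plant import ctrl; print(ctrl.sign_off())"
```

```text
the job is handed in; nothing more can be done
None
```

The template is seated over both pins, and the gauge stands bottomed in the socket through the middle hole after a push of about 42 N. The job was handed in at about 25 s; I viewed 11 pictures, one over the limit of 10, and no verdict came back.

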